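Tip a carton onto its dispenser cradle and shut the gate

ROBOT

A 6-joint arm with a two-finger parallel gripper is mounted at the origin on the work surface. World frame = base frame: x ahead of the robot, y to its left, z up, the work surface at z = 0. Lengths are in mm, angles in rad, forces in N, time in s.
With the tool pointing down it reaches from about 300 to 775 mm from the base axis. Payload 14.6 kg.
Tool frame: the origin (TCP) lies midway between the tips of the shut fingers; the grasp point (between the pads) lies 19 mm behind it; z points along the fingers, y is the direction in which the jaws open and shut (so a half turn about z gives the same grasp; the last joint's range is limited). The gripper opens to 94 mm and grips with 3 to 60 N. Pads are 16 mm wide; open, the fingers measure 119 mm over their backs; the gripper's body (75 mm by 177 mm) begins 78 mm behind the grasp point.
Start: joints at [1.274, 0.3, 1.521, -0, 1.321, -0.067], TCP at [125.279, 535.532, 205.446] pointing down, gripper open.
Joint ranges: [-3.03, 3.03], [-0.79, 2.21], [0.23, 2.52], [-1.04, 4.18], [0, 3.07], [-2.55, 2.55]. Speed limits (rad/s): [2.22, 2.22, 2.57, 3.14, 3.14, 3.14].

INTERFACE

Orientations are given as [roll, pitch, yaw] about the fixed x, y, z axes, in that order (R = Rz(yaw) Ry(pitch) Rx(roll)).
In Python, from cell import read_state, camera, get_calibration, sign_off gives the robot as it stands.
- The arm moves only by the tool carry_out, never from a script. Its argument "series" is a list of rows, each an object with "delta_pos": the shift along the world's x, y, z in mm, a list of three; "turn": the turn, a rotation vector about the world's x, y, z in rad, a list of three; "hand": the opening, from 0 (shut) to 1 (fully open). A call has 1 to 8 rows; each row is the pose to reach, as a shift and turn from the pose commanded when the call began; what a row does not reach only later rows make up. A row lasts 1/8 s, in which the tool goes at most 62.5 mm and 10.7 degrees, less where a joint would pass 70% of its speed; a pose out of reach is approached as far as the arm can. A call with a gripper value outside its range is refused whole. The fingers move at their own pace and stop on an object; "squeeze" is the grip in N (left out, the last holds). Time passes only in rows, so rows that repeat a pose let the fingers close. It gives the time, the measured TCP pose, the force and the opening at its end, in the units of the state.
- read_state(): the state, without advancing time (a new reading comes with each control period).
- camera(name): name is "scene" or "top" or "wrist"; returns the picture (420x560x3 uint8, red, green, blue); there is no depth.
- get_calibration(name): a dict with "intrinsics" (3x3 intrinsics, pixels), "pose" (4x4, takes a point from camera to world coordinates). Camera axes: x right, y down, z forward; pixel columns grow to the right and rows downward; lengths in mm; the calibration is good to about 2 mm. A picture is of the moment at which its call begins: read the wrist's pose just before it. get_calibration takes no time and is no camera call; for the wrist camera it gives the pose at the moment of the call.
- sign_off(): hands the job in, once; it reports no verdict.
The state is a dict: "clock": time; "joints": joint angles; "qd": joint speeds; "effort": joint torques, N m; "eef_pos": TCP position; "eef_rot": TCP orientation; "wrist_force": force on the tool from outside, world axes, zero at the start; "moment": the same for the moment, N m; "finger_gap": finger opening in mm.
Only numpy, scipy, OpenCV 4.12 (cv2) and the standard library are available. Lean on these libraries where they do the work, as an engineer would, in place of code of your own. Each camera call takes 0.05 s, during which the arm holds its last target.

TASK

Load the tall carton standing on the bench into the low white dispenser cradle. First swing the cradle's gate fully out of the way, then slide the carton, still standing, up against the front edge of the cradle's platform and tip it over that edge so that it lies along the platform with its paper tear-open window upward and its foot end at the front. Then push it fully home against the back plate, within the platform's sides, and swing the gate fully shut across its foot end; leave the bottle, the jar and the tray alone.

Things in the scene. Friction and masses are not known exactly. Their poses are not given: they have to be found in the camera images.
- cradle: Fixed low white metal cradle. Origin: bench level, middle of the platform's front edge. x = loading direction (front edge to back plate), y sideways, z up. Platform: x 0 to 180 mm, y -90 to 90 mm, top 15 mm above the bench; its upright front edge is the stop to tip over. Back plate: inner face at x = 170 mm, 95 mm high. A carton fully home has its foot end at x = 30 mm.
- gate_post (a point): Point on the gate's vertical hinge axis at bench level, fixed to the cradle at x = 15, y = -130 mm, on an ear of the platform; its axes are the cradle's. A steel post 18 mm thick (top 94 mm above the bench) stands there.
- gate (a joint): Gate angle (rad): plain aluminium plate 10 mm thick, 30 to 85 mm above the bench, reaching 155 mm from the hinge axis. 0 = fully shut (a stop): points along the cradle's +y, across the platform's front. Grows as the free end swings out to the front; points along the cradle's -x at 1.57; stop at 2.2. Light friction (under 1 N at its end) holds it where left. Starts between 0 and 0.6.
- carton_center (a point): Centre of the carton: closed brown cardboard box, 96 mm deep (its x), 110 mm wide (y), 140 mm tall (z, foot to top), 0.3 to 0.65 kg, ordinary friction. Starts standing on the bench in front of the cradle, turned up to 0.25 rad from it. Its -x face, away from the cradle, has the pale paper tear-open window (60 x 110 mm, flush). Lying as wanted, its x axis points down and its z along the cradle's x.
- carton_top (a point): Middle of the carton's top end (the one crossed by a strip of pale tape), 70 mm along the carton's z from its centre; same axes. It must end at the back plate, 63 mm above the bench.
- bottle_mid (a point): Bystander: middle of a white bottle, 60 mm in diameter and 150 mm tall. Leave it where it stands.
- jar_mid (a point): Bystander: middle of an amber glass jar with a steel lid, 64 mm in diameter and 75 mm tall. Leave it where it stands.
- tray: Bystander: underside centre of an empty open white plastic tray, 120 x 110 x 28 mm. Leave it where it lies.
Things that resemble listed ones, but are neither listed nor needed, are in the scene too. Several things look just like the part that bears carton_center: the one meant starts nearest to the robot's base.

How it is judged (in metres and radians):
On the way, in this order (a step that is already met when the one before it is completed fails the run):
1. the gate is swung open, out of the way (beyond 1.4 rad) (value of joint gate above 1.4 rad), for 0.1 s.
2. the carton stands upright with its foot up against the platform's front edge (within about 15 mm) (x of carton_center in the frame of cradle between -0.066 and -0.035 m and angle between carton_center's own z axis and vertical below 0.15 rad and z of carton_center in the frame of cradle below 0.08 m), for 0.1 s.
3. the carton lies along the platform, window up, foot end at the front (angle between carton_center's own x axis and vertical above 3 rad and z of carton_center in the frame of cradle between 0.055 and 0.073 m and angle between the z axis of carton_center and the x axis of cradle, either way round below 0.25 rad and y of carton_center in the frame of cradle between -0.038 and 0.038 m and x of carton_top in the frame of cradle above 0.09 m), for 0.2 s.
4. the carton is home against the back plate (all of step 3 and x of carton_top in the frame of cradle above 0.155 m and x of carton_center in the frame of cradle between 0.091 and 0.106 m and angle between the z axis of carton_center and the x axis of cradle, either way round below 0.1 rad), for 0.1 s.
At the end, for the whole second after the job is handed in: The carton lies flat on the platform, window up and foot end to the front, within 9 mm of the back plate, square to it within 0.1 rad and within the platform's sides (38 mm either way of the middle), at rest, and the gate is shut to within 0.12 rad (all of step 4 and value of joint gate below 0.12 rad and linear speed of carton below 0.02 m/s); the robot touches nothing.
It fails at once if a bystander is pushed more than 25 mm or knocked over (distance of any of bottle_mid, jar_mid, tray from where it was at the start of the episode above 0.025 m or angle between any of bottle_mid, jar_mid, tray's own z axis and vertical above 0.4 rad).
It also fails if it takes over 72 s, if anything falls off the work surface, if the arm or the gripper's body presses on something with over 40 N, if the wrist force passes 120 N, or if a joint passes its speed limit or range.

## Working session

There is one attempt and no reset: what is moved stays moved. The work goes in short steps, Python scripts to look and compute and a tool call to move; the robot and the scene stay as the last step left them, time stands still between calls to the robot, and variables do not carry over. Pictures are saved under pics/ and viewed, and the job is handed in when it is done.

Besides the shell and the picture viewer there is one more tool, called after ">>>" in YAML: its name, and indented under it one key for each argument. carry_out: Moves the arm, as the interface text tells. Its arguments: {"type":"object","properties":{"series":{"type":"array"},"squeeze":{"type":"number"}},"required":["series"]}

```bash
mkdir -p pics; python3 - <<'E'
from cell import *
import cv2
print(read_state())
for n in("scene","top","wrist"):
    c=get_calibration(n); print(n,c)
    cv2.imwrite(f"pics/{n}0.png",camera(n)[:,:,::-1])
E
```

```text
{'clock': 0.0, 'joints': array([ 1.27440812e+00,  3.00480066e-01,  1.52159353e+00, -6.76869624e-06,
        1.32071751e+00, -6.65910089e-02]), 'qd': array([ 9.54341500e-05,  2.64342544e-04, -1.07644892e-04, -5.33269097e-04,
        5.96122738e-04, -8.59029969e-04]), 'effort': array([ 5.61427732e-04, -5.31784201e+01, -3.52737808e+01,  7.08972942e-02,
        2.43730098e-02, -7.03275646e-05]), 'eef_pos': array([125.19877835, 535.27992673, 204.87615448]), 'eef_rot': array([-3.14039642e+00, -7.32056642e-05,  2.91179709e+00]), 'wrist_force': array([-0.6487165 ,  0.474216  , -0.12689208]), 'moment': array([-0.0337675 ,  0.02256179, -0.02822553]), 'finger_gap': 94.08577639583673}
scene {'intrinsics': array([[386.93092106,   0.        , 281.37441074],
       [  0.        , 386.93092106, 209.67471488],
       [  0.        ,   0.        ,   1.        ]]), 'pose': array([[ 5.88741033e-01,  7.68813143e-01, -2.49620407e-01,
         8.81614802e+02],
       [ 8.08269650e-01, -5.56423889e-01,  1.92594467e-01,
        -2.11940979e+02],
       [ 9.17440012e-03, -3.15148865e-01, -9.48997905e-01,
     
[... 457 characters left out ...]
],
       [ 2.85241510e-02, -1.87974930e-01, -9.81759542e-01,
         9.54878145e+02],
       [ 0.00000000e+00,  0.00000000e+00,  0.00000000e+00,
         1.00000000e+00]])}
wrist {'intrinsics': array([[319.29034473,   0.        , 279.85882108],
       [  0.        , 319.29034473, 208.2605185 ],
       [  0.        ,   0.        ,   1.        ]]), 'pose': array([[ 2.27569534e-01,  9.47542897e-01,  2.24442788e-01,
         6.01727985e+01],
       [ 9.73761649e-01, -2.21300385e-01, -5.30508324e-02,
         5.50486432e+02],
       [-5.98664006e-04,  2.30626533e-01, -9.73042159e-01,
         3.84717153e+02],
       [ 0.00000000e+00,  0.00000000e+00,  0.00000000e+00,
         1.00000000e+00]])}
```

View pics/scene0.png

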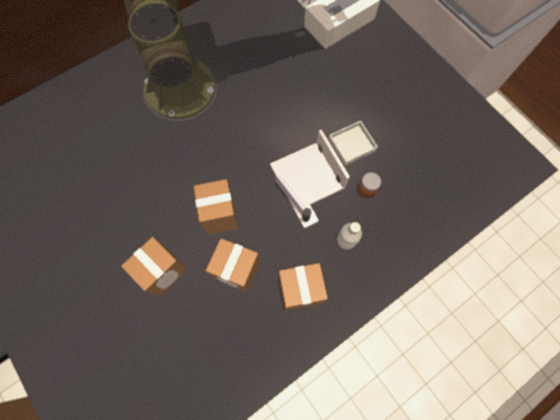

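View pics/top0.png

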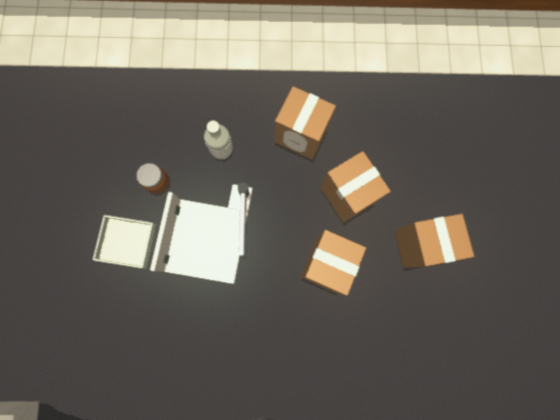

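View pics/wrist0.png

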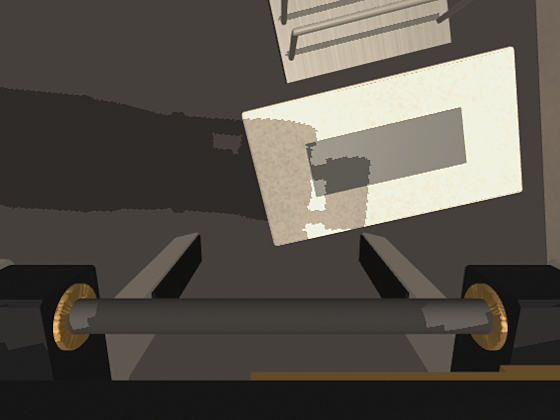

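```bash
cat > h.py <<'E'
from cell import *
import cv2, numpy as np
def onplane(n,px,z,c=None):
    c=c or get_calibration(n);K=c["intrinsics"];P=c["pose"]
    d=P[:3,:3]@np.linalg.solve(K,[px[0],px[1],1]);o=P[:3,3]
    return o+d*(z-o[2])/d[2]
def proj(n,p,c=None):
    c=c or get_calibration(n);K=c["intrinsics"];P=c["pose"]
    q=K@(P[:3,:3].T@(np.array(p,float)-P[:3,3]));return q[:2]/q[2]
def crop(src,dst,x0,y0,x1,y1,f):
    im=cv2.imread(src)[y0:y1,x0:x1];cv2.imwrite(dst,cv2.resize(im,None,fx=f,fy=f,interpolation=cv2.INTER_CUBIC))
E
python3 - <<'E'
from h import *
crop("pics/top0.png","pics/c1.png",145,170,275,290,6)
crop("pics/top0.png","pics/c2.png",295,140,425,300,4)
crop("pics/scene0.png","pics/c3.png",180,130,360,260,4)
for p in [(335,262),(358,185),(443,240),(305,113)]:
    q=onplane("top",p,140); print(p,q.round(),np.hypot(q[0],q[1]))
E
```

```text
(335, 262) [ 476. -140.  140.] 496.0465235495991
(358, 185) [ 644. -195.  140.] 672.8179889318413
(443, 240) [ 524. -375.  140.] 644.4839949312086
(305, 113) [811. -79. 140.] 815.1084714753008
```

View pics/c1.png

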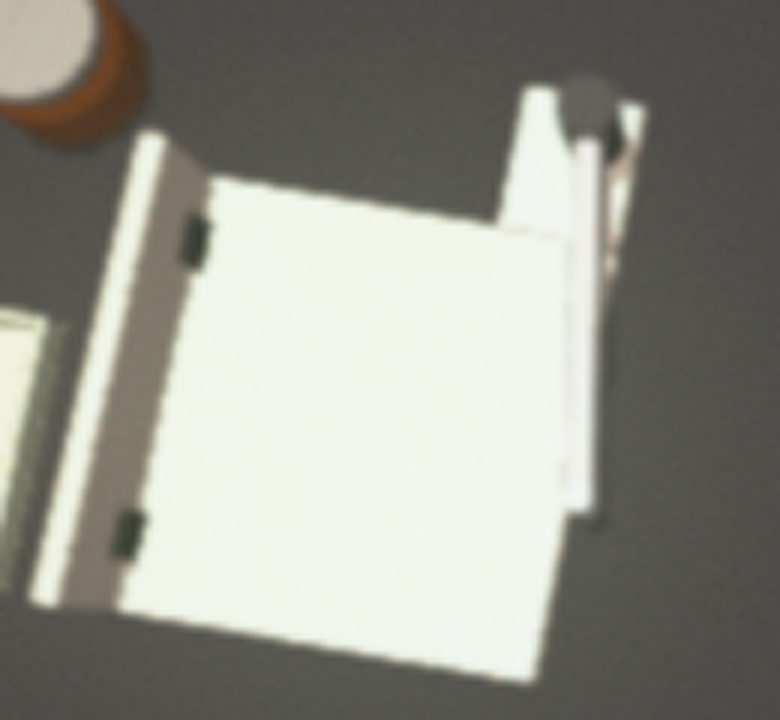

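View pics/c2.png

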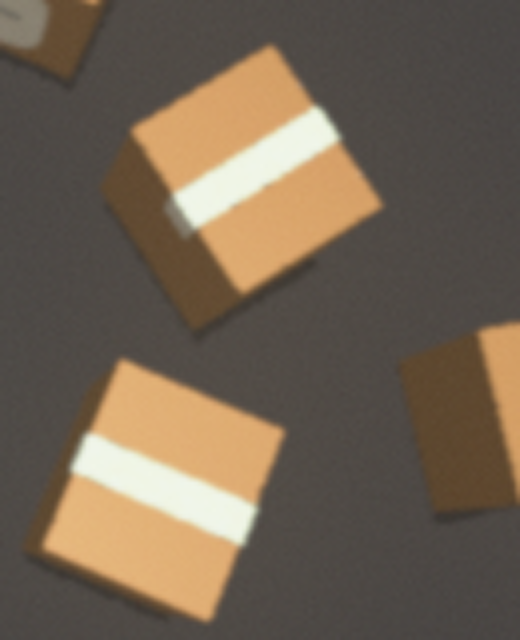

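View pics/c3.png

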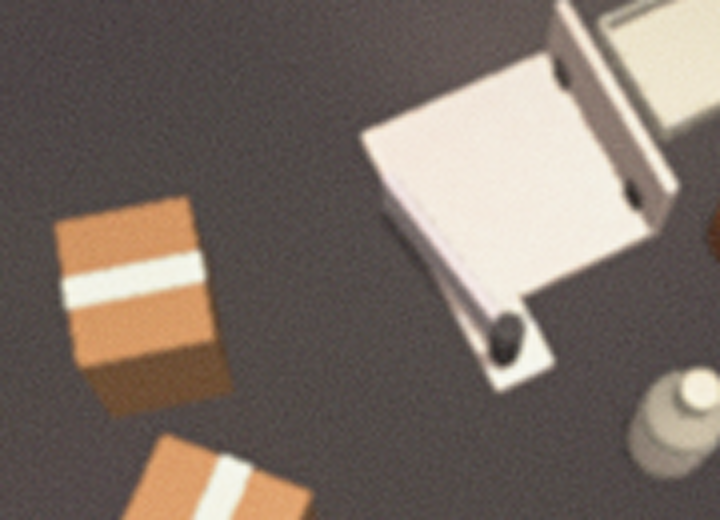

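```bash
python3 - <<'E'
from h import *
def T(n,pts,o,f,z):
    r=np.array([onplane(n,(p[0]/f+o[0],p[1]/f+o[1]),z) for p in pts]);print(n,z,r[:,:2].round(1).tolist());return r
# crop pixel centers offset small
T("top",[(532,682),(120,607),(210,178)],(145,170),6,15)
T("scene",[(362,137),(550,52),(650,232)],(180,130),4,15)
a=T("top",[(122,358),(286,430),(210,621),(43,549)],(295,140),4,140)
b=T("scene",[(55,222),(187,197),(215,340),(77,366)],(180,130),4,140)
for r in (a,b):
    print(r.mean(0).round(1)); 
    for i in range(4):
        d=r[(i+1)%4]-r[i];print(np.hypot(*d[:2]).round(1),np.degrees(np.arctan2(d[1],d[0])).round(1))
# triangulate heights
def ray(n,px):
    c=get_calibration(n);d=c["pose"][:3,:3]@np.linalg.solve(c["intrinsics"],[*px,1]);return c["pose"][:3,3],d/np.linalg.norm(d)
def tri(p1,p2):
    A=[];B=[]
    for n,p in(("top",p1),("scene",p2)):
        o,d=ray(n,p);M=np.eye(3)-np.outer(d,d);A.append(M);B.append(M@o)
    return np.linalg.lstsq(np.vstack(A),np.hstack(B),rcond=None)[0].round(1)
print("tri carton",tri((335+.5-0.2,262),tuple(np.mean([(55,222),(187,197),(215,340),(77,366)],0)/4+[180,130])))
print("tri corner",tri((532/6+145,682/6+170),(362/4+180,137/4+130)))
print("gate"); T("top",[(588,140),(580,512)],(145,170),6,85);T("top",[(587,105)],(145,170),6,94)
T("scene",[(508,328)],(180,130),4,94)
print("bott",onplane("top",(219,145),75),onplane("top",(152,178),60),onplane("top",(124,242),15))
for p in[(358,185)]:pass
E
```

```text
top 15 [[428.2, 84.1], [456.9, 249.2], [632.3, 222.9]]
scene 15 [[433.1, 84.0], [461.5, 255.5], [635.1, 221.9]]
top 140 [[544.9, -120.9], [507.0, -208.2], [407.5, -164.6], [443.9, -77.6]]
scene 140 [[408.2, -163.3], [447.0, -76.8], [547.7, -120.4], [507.7, -207.6]]
[ 475.8 -142.8  140. ]
95.1 -113.5
108.6 156.3
94.3 67.3
109.9 -23.2
[ 477.7 -142.   140. ]
94.7 65.8
109.7 -23.4
96.0 -114.6
108.9 156.0
tri carton [ 476.  -141.8  133.7]
tri corner [428.4  86.    3.9]
gate
top 85 [[634.7, 61.8], [491.8, 61.5]]
top 94 [[646.4, 61.8]]
scene 94 [[649.9, 61.2]]
bott [755.06171056 122.77390726  75.        ] [675.31065677 281.41066831  60.        ] [526.06616299 352.18344177  15.        ]
```

>>> carry_out:
  series:
    - {"delta_pos": [49,-56,0],"turn": [0,0,-0.185],"hand": 0}
    - {"delta_pos": [90,-100,0],"turn": [0,0,-0.37],"hand": 0}
    - {"delta_pos": [130,-145,0],"turn": [0,0,-0.55],"hand": 0}
    - {"delta_pos": [170,-190,0],"turn": [0,0,-0.73],"hand": 0}
    - {"delta_pos": [210,-235,0],"turn": [0,0,-0.91],"hand": 0}
    - {"delta_pos": [250,-285,0],"turn": [0,0,-1.09],"hand": 0}
    - {"delta_pos": [290,-330,0],"turn": [0,0,-1.27],"hand": 0}
    - {"delta_pos": [330,-375,0],"turn": [0,0,-1.45],"hand": 0}
  squeeze: 10

```text
clock: 1.15
eef_pos: [456.3, 158.7, 205.5]
eef_rot: [3.141, -0.0, 1.456]
wrist_force: [0.8, 1.2, 0.2]
finger_gap: 17.7
```

>>> carry_out:
  series:
    - {"delta_pos": [35,-40,0],"turn": [0,0,-0.05],"hand": 0}
    - {"delta_pos": [62,-70,0],"turn": [0,0,-0.05],"hand": 0}
    - {"delta_pos": [62,-70,0],"turn": [0,0,-0.05],"hand": 0}

```text
clock: 1.52
eef_pos: [518.2, 88.7, 204.8]
eef_rot: [-3.141, 0.0, 1.409]
wrist_force: [0.1, 0.1, -0.0]
finger_gap: 0.2
```

```bash
python3 - <<'E'
from h import *
s=read_state();print(s["eef_pos"],s["eef_rot"],s["finger_gap"])
c=get_calibration("wrist");cv2.imwrite("pics/w1.png",camera("wrist")[:,:,::-1]);np.savez("w1.npz",**c)
cv2.imwrite("pics/s1.png",camera("scene")[:,:,::-1])
def C(x,y,z):
    a=np.radians(80.5);return [518.8+x*np.cos(a)-y*np.sin(a),69+x*np.sin(a)+y*np.cos(a),z]
for q in[(0,90,15),(0,-90,15),(170,90,15),(170,-90,15),(15,-130,94)]:print(q,proj("wrist",C(*q),c).round(),proj("scene",C(*q)).round(),proj("top",C(*q)).round())
E
```

```text
[518.15789147  88.68415514 204.78856214] [-3.14067384e+00  4.02053559e-04  1.40886659e+00] 0.21827868990201174
(0, 90, 15) [208. 206.] [270. 164.] [234. 283.]
(0, -90, 15) [359. 207.] [295. 211.] [248. 210.]
(170, 90, 15) [200.  51.] [316. 143.] [164. 271.]
(170, -90, 15) [369.  52.] [343. 188.] [181. 198.]
(15, -130, 94) [423. 211.] [307. 212.] [243. 186.]
```

View pics/w1.png

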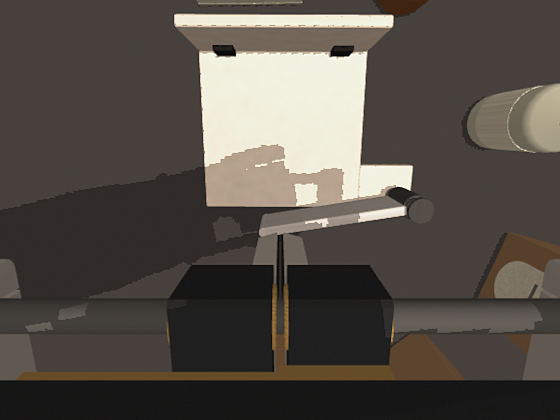

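View pics/s1.png

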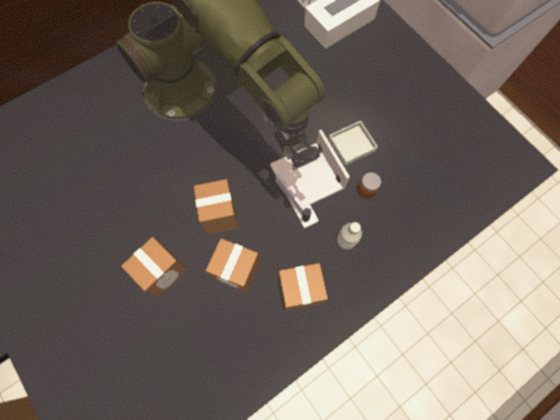

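```bash
python3 - <<'E'
from h import *
c=dict(np.load("w1.npz"))
for p in[(261,218),(263,235),(262,232),(405,195)]:print(onplane("wrist",p,85,c).round(1))
a=np.radians(80.5);X=np.array([np.cos(a),np.sin(a)]);Y=np.array([-np.sin(a),np.cos(a)])
H=np.array([518.8,69])+15*X-130*Y;print(H)
for phi in np.arange(.1,2.01,.1):
    d=np.cos(phi)*Y-np.sin(phi)*X;n=-np.sin(phi)*Y-np.cos(phi)*X
    half=8*abs(np.cos(phi))+12.5*abs(np.sin(phi))
    p=H+125*d-n*(5+half);print(round(phi,1),p.round(0),(p-[518.2,88.7]).round(0))
E
```

```text
[497.3  77.5  85. ]
[496.3  60.1  85. ]
[495.8  63.3  85. ]
[636.9  77.8  85. ]
[649.49284229  62.33809526]
0.1 [526.  85.] [ 7. -4.]
0.2 [524.  73.] [  6. -15.]
0.3 [523.  62.] [  5. -27.]
0.4 [524.  50.] [  6. -39.]
0.5 [525.  38.] [  7. -50.]
0.6 [528.  27.] [ 10. -62.]
0.7 [532.  15.] [ 14. -74.]
0.8 [537.   4.] [ 19. -85.]
0.9 [543.  -7.] [ 25. -95.]
1.0 [551. -17.] [  33. -106.]
1.1 [559. -26.] [  41. -115.]
1.2 [569. -35.] [  51. -124.]
1.3 [579. -43.] [  61. -132.]
1.4 [591. -49.] [  72. -138.]
1.5 [603. -55.] [  84. -144.]
1.6 [615. -59.] [  97. -148.]
1.7 [627. -62.] [ 108. -151.]
1.8 [638. -64.] [ 120. -152.]
1.9 [651. -64.] [ 132. -153.]
2.0 [663. -63.] [ 145. -152.]
```

```bash
python3 - <<'E'
from h import *
crop("pics/w1.png","pics/c4.png",240,160,440,260,4)
c=dict(np.load("w1.npz"));print(c["pose"][:3,3])
print(proj("wrist",[518,88.7,204.8],c))
E
```

```text
[528.77792426 154.24927187 384.51435225]
[280.07121476 247.10962329]
```

View pics/c4.png

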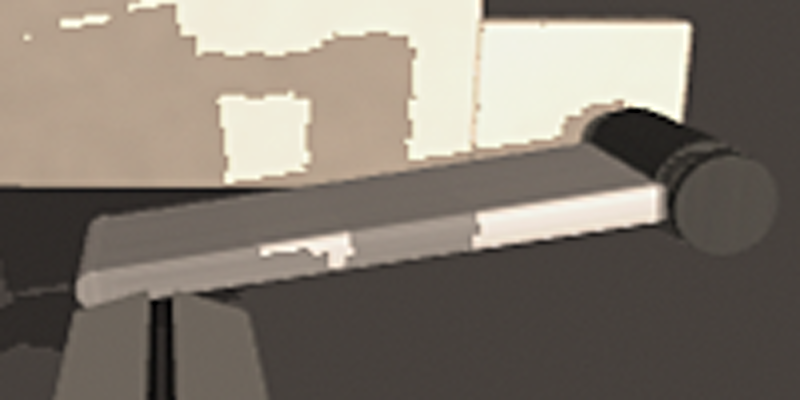

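>>> carry_out:
  series:
    - {"delta_pos": [0,0,-60],"turn": [0,0,0],"hand": 0}
    - {"delta_pos": [0,0,-115],"turn": [0,0,0],"hand": 0}
    - {"delta_pos": [0,0,-155],"turn": [0,0,0],"hand": 0}
    - {"delta_pos": [5,-8,-155],"turn": [0,0,0],"hand": 0}
    - {"delta_pos": [6,-15,-155],"turn": [0,0,0],"hand": 0}
    - {"delta_pos": [6,-27,-155],"turn": [0,0,0],"hand": 0}
    - {"delta_pos": [6,-39,-155],"turn": [0,0,0],"hand": 0}
    - {"delta_pos": [7,-50,-155],"turn": [0,0,0],"hand": 0}

```text
clock: 2.62
eef_pos: [524.5, 39.5, 51.0]
eef_rot: [3.141, -0.0, 1.411]
wrist_force: [-0.3, 1.0, -0.2]
finger_gap: 0.5
```

>>> carry_out:
  series:
    - {"delta_pos": [3,-12,0],"turn": [0,0,0],"hand": 0}
    - {"delta_pos": [7,-24,0],"turn": [0,0,0],"hand": 0}
    - {"delta_pos": [12,-35,0],"turn": [0,0,0],"hand": 0}
    - {"delta_pos": [18,-45,0],"turn": [0,0,0],"hand": 0}
    - {"delta_pos": [26,-56,0],"turn": [0,0,0],"hand": 0}
    - {"delta_pos": [34,-65,0],"turn": [0,0,0],"hand": 0}
    - {"delta_pos": [44,-74,0],"turn": [0,0,0],"hand": 0}
    - {"delta_pos": [54,-82,0],"turn": [0,0,0],"hand": 0}

```text
clock: 3.62
eef_pos: [579.0, -42.0, 50.4]
eef_rot: [3.142, -0.0, 1.412]
wrist_force: [0.4, 0.0, -0.8]
finger_gap: 0.6
```

>>> carry_out:
  series:
    - {"delta_pos": [11,-6,0],"turn": [0,0,0],"hand": 0}
    - {"delta_pos": [23,-12,0],"turn": [0,0,0],"hand": 0}
    - {"delta_pos": [36,-16,0],"turn": [0,0,0],"hand": 0}
    - {"delta_pos": [47,-19,0],"turn": [0,0,0],"hand": 0}
    - {"delta_pos": [59,-20,0],"turn": [0,0,0],"hand": 0}
    - {"delta_pos": [71,-21,0],"turn": [0,0,0],"hand": 0}
    - {"delta_pos": [84,-20,0],"turn": [0,0,0],"hand": 0}
    - {"delta_pos": [84,-20,0],"turn": [0,0,0],"hand": 0}

```text
clock: 4.62
eef_pos: [662.8, -61.4, 50.2]
eef_rot: [3.142, 0.0, 1.412]
wrist_force: [-0.2, -0.5, -0.8]
finger_gap: 0.4
```

>>> carry_out:
  series:
    - {"delta_pos": [-20,0,0],"turn": [0,0,0],"hand": 0}
    - {"delta_pos": [-40,-5,60],"turn": [0,0,0],"hand": 0}
    - {"delta_pos": [-80,-20,110],"turn": [0,0,0],"hand": 0}
    - {"delta_pos": [-130,-50,130],"turn": [0,0,-0.06],"hand": 0.6}
    - {"delta_pos": [-180,-80,140],"turn": [0,0,-0.12],"hand": 0.6}
    - {"delta_pos": [-220,-120,140],"turn": [0,0,-0.25],"hand": 0.6}
    - {"delta_pos": [-220,-150,140],"turn": [0,0,-0.25],"hand": 0.6}

```text
clock: 5.5
eef_pos: [440.2, -212.7, 191.3]
eef_rot: [3.14, 0.0, 1.159]
wrist_force: [1.1, -0.5, 0.1]
finger_gap: 36.8
```

```bash
python3 - <<'E'
from h import *
s=read_state();print(s["eef_pos"],s["eef_rot"],s["finger_gap"])
c=get_calibration("wrist");cv2.imwrite("pics/w2.png",camera("wrist")[:,:,::-1]);np.savez("w2.npz",**c)
cv2.imwrite("pics/t2.png",camera("top")[:,:,::-1])
E
```

```text
[ 440.21131135 -212.65885534  191.26982285] [3.14026650e+00 3.02300806e-04 1.15853161e+00] 36.75234127059494
```

View pics/w2.png

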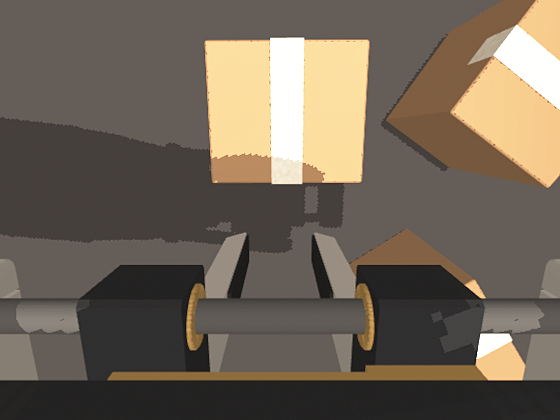

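View pics/t2.png

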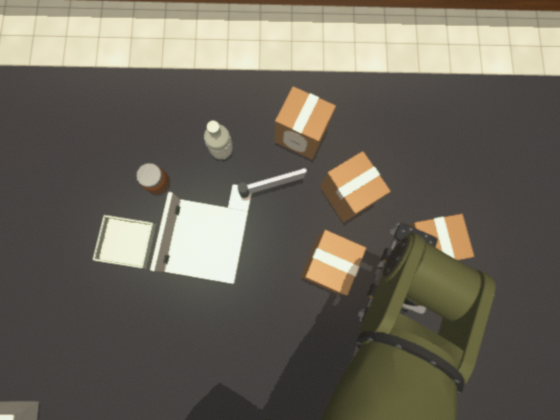

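```bash
python3 - <<'E'
from h import *
c=dict(np.load("w2.npz"))
P=np.array([onplane("wrist",p,140,c)[:2] for p in[(206,41),(369,40),(362,182),(213,182)]])
m=P.mean(0);print(P.round(1).tolist(),m)
for i in range(4):
    d=P[(i+1)%4]-P[i];print(np.hypot(*d),np.degrees(np.arctan2(d[1],d[0])))
a=np.radians(80.5);X=np.array([np.cos(a),np.sin(a)]);Y=np.array([-np.sin(a),np.cos(a)])
O=np.array([518.8,69]);print("cradle",(m-O)@X,(m-O)@Y)
t=np.array([440.2,-212.7]);print("tcp in cradle",(t-O)@X,(t-O)@Y)
b=np.radians(66.5);x=np.array([np.cos(b),np.sin(b)]);y=np.array([-np.sin(b),np.cos(b)])
print("tcp in carton",(t-m)@x,(t-m)@y)
E
```

```text
[[445.4, -78.3], [544.4, -120.9], [507.4, -208.0], [407.9, -164.5]] [ 476.29392882 -142.90859988]
107.77739774216624 -23.271605572058643
94.64800916537212 -113.00596856643192
108.68550016075068 156.38326408311306
93.99347304828626 66.44352733766463
cradle -216.0179261911676 6.948118911540159
tcp in cradle -290.80939577368736 31.028137709873477
tcp in carton -78.39532709158853 5.2710452325803985
```

>>> carry_out:
  series:
    - {"delta_pos": [5,-2,-50],"turn": [0,0,0],"hand": 0.6}
    - {"delta_pos": [5,-2,-105],"turn": [0,0,0],"hand": 0.6}
    - {"delta_pos": [5,-2,-139],"turn": [0,0,0],"hand": 0.6}
    - {"delta_pos": [9,7,-139],"turn": [0,0,0],"hand": 0.6}
    - {"delta_pos": [13,16,-139],"turn": [0,0,0],"hand": 0.6}
    - {"delta_pos": [16,25,-139],"turn": [0,0,0.02],"hand": 0.6}
    - {"delta_pos": [19,34,-139],"turn": [0,0,0.04],"hand": 0.6}

```text
clock: 6.48
eef_pos: [462.2, -177.2, 52.7]
eef_rot: [3.139, 0.0, 1.203]
wrist_force: [-0.7, -3.4, 1.8]
finger_gap: 56.3
```

```bash
python3 - <<'E'
from h import *
s=read_state();print(s["eef_pos"],s["eef_rot"],s["finger_gap"],s["wrist_force"])
cv2.imwrite("pics/w3.png",camera("wrist")[:,:,::-1]);
E
```

```text
[ 462.19898147 -177.17241945   52.72001989] [3.13902352e+00 4.14732524e-04 1.20349700e+00] 56.346787233148135 [-0.68414296 -3.39409101  1.80333383]
```

View pics/w3.png

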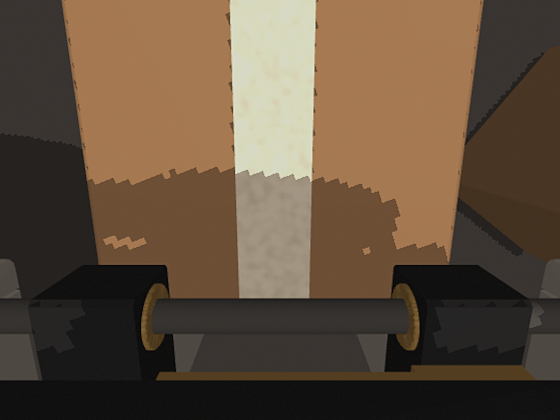

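>>> carry_out:
  series:
    - {"delta_pos": [4,11,0],"turn": [0,0,0.025],"hand": 0.6}
    - {"delta_pos": [8,22,0],"turn": [0,0,0.05],"hand": 0.6}
    - {"delta_pos": [12,33,0],"turn": [0,0,0.075],"hand": 0.6}
    - {"delta_pos": [15,44,0],"turn": [0,0,0.1],"hand": 0.6}
    - {"delta_pos": [18,55,0],"turn": [0,0,0.125],"hand": 0.6}
    - {"delta_pos": [21,66,0],"turn": [0,0,0.15],"hand": 0.6}
    - {"delta_pos": [23,77,0],"turn": [0,0,0.175],"hand": 0.6}
    - {"delta_pos": [25,88,0],"turn": [0,0,0.19],"hand": 0.6}

```text
clock: 7.52
eef_pos: [486.3, -88.7, 51.4]
eef_rot: [-3.141, 0.0, 1.393]
wrist_force: [-0.3, -3.6, 3.4]
finger_gap: 56.4
```

```bash
python3 - <<'E'
from h import *
s=read_state();print(s["eef_pos"],s["eef_rot"],s["finger_gap"],s["wrist_force"])
cv2.imwrite("pics/t4.png",camera("top")[:,:,::-1]);cv2.imwrite("pics/s4.png",camera("scene")[:,:,::-1])
crop("pics/t4.png","pics/t4c.png",140,140,420,330,2.8)
crop("pics/s4.png","pics/s4c.png",160,110,380,270,3.5)
E
```

```text
[486.34236988 -88.70740588  51.41590761] [-3.14145806e+00  2.73202085e-05  1.39307420e+00] 56.354508188122274 [-0.3317788  -3.5607697   3.37282993]
```

View pics/t4c.png

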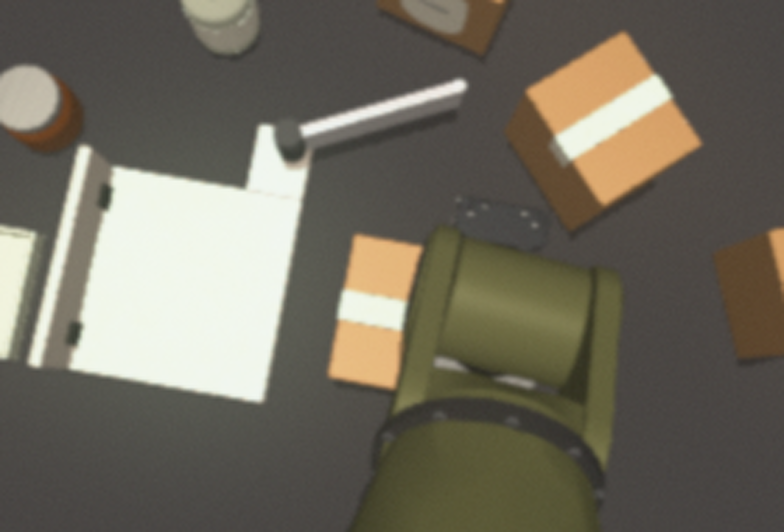

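View pics/s4c.png

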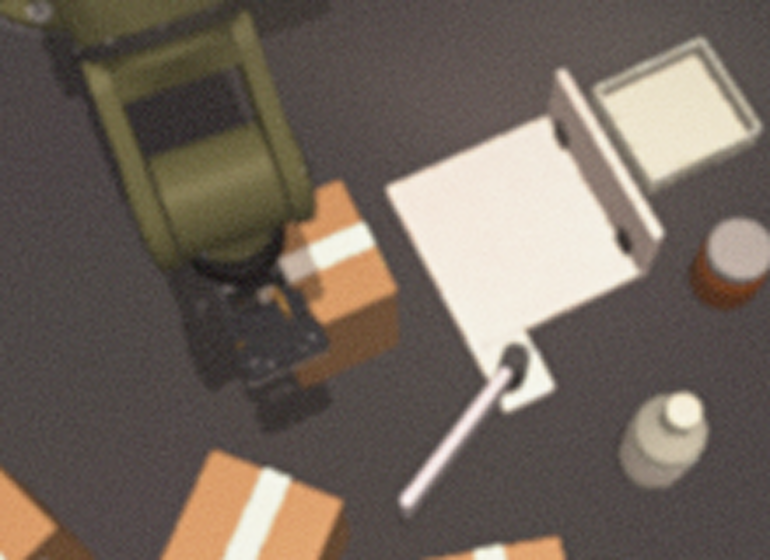

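```bash
python3 - <<'E'
from h import *
a=np.radians(80.5);X=np.array([np.cos(a),np.sin(a)]);Y=np.array([-np.sin(a),np.cos(a)]);O=np.array([518.8,69])
for p in[(356,235),(330,378)]:
    q=onplane("top",(p[0]/2.8+140,p[1]/2.8+140),140)[:2]-O;print(q@X,q@Y)
t=np.array([486.3,-88.7])-O;print(t@X,t@Y)
E
```

```text
-57.46661852444025 -47.23869533272778
-57.333329510786065 62.124857674327416
-160.9012865528934 6.0262746057311105
```

>>> carry_out:
  series:
    - {"delta_pos": [2,11,0],"turn": [0,0,0.01],"hand": 0.6}
    - {"delta_pos": [4,22,0],"turn": [0,0,0.012],"hand": 0.6}
    - {"delta_pos": [6,33,0],"turn": [0,0,0.012],"hand": 0.6}
    - {"delta_pos": [7,42,0],"turn": [0,0,0.012],"hand": 0.6}
    - {"delta_pos": [8,49,0],"turn": [0,0,0.012],"hand": 0.6}
    - {"delta_pos": [9,54,0],"turn": [0,0,0.012],"hand": 0.6}
    - {"delta_pos": [9,55,0],"turn": [0,0,0.012],"hand": 0.6}
    - {"delta_pos": [9,55,0],"turn": [0,0,0.012],"hand": 0.6}

```text
clock: 8.62
eef_pos: [495.4, -34.4, 51.5]
eef_rot: [3.141, -0.0, 1.404]
wrist_force: [0.6, -0.2, -0.5]
finger_gap: 56.4
```

```bash
python3 - <<'E'
from h import *
s=read_state();print(s["eef_pos"],s["eef_rot"],s["finger_gap"],s["wrist_force"])
a=np.radians(80.5);X=np.array([np.cos(a),np.sin(a)]);Y=np.array([-np.sin(a),np.cos(a)]);O=np.array([518.8,69])
t=s["eef_pos"][:2]-O;print(t@X,t@Y)
cv2.imwrite("pics/t5.png",camera("top")[:,:,::-1])
crop("pics/t5.png","pics/t5c.png",140,140,340,300,4)
E
```

```text
[495.36215109 -34.42043119  51.52205947] [ 3.14140092e+00 -2.71222666e-04  1.40367952e+00] 56.358973290912765 [ 0.57815355 -0.22993675 -0.50271618]
-105.87044303781724 6.047118346731758
```

View pics/t5c.png

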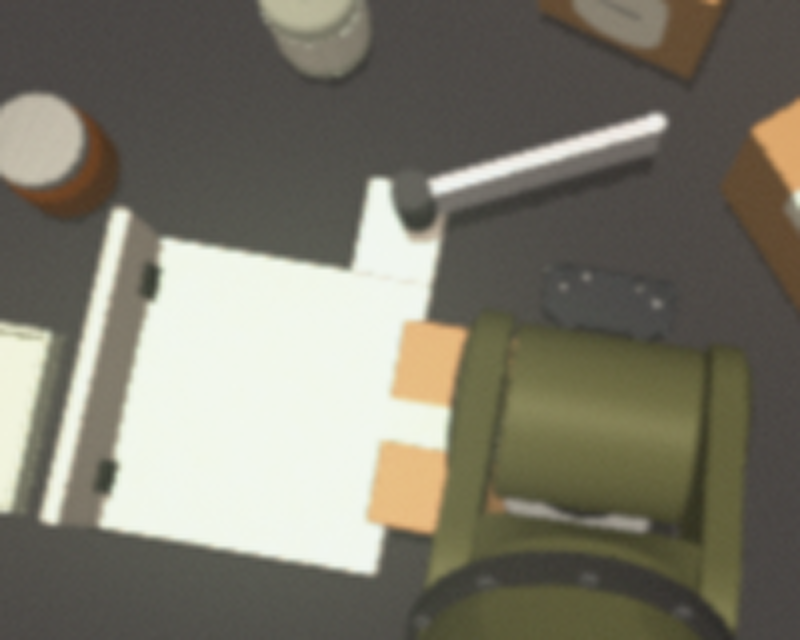

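>>> carry_out:
  series:
    - {"delta_pos": [-1,-8,0],"turn": [0,0,0],"hand": 0.6}
    - {"delta_pos": [-1,-8,55],"turn": [0,0,0],"hand": 0.6}
    - {"delta_pos": [-1,-5,65],"turn": [0,0,0],"hand": 0.6}
    - {"delta_pos": [0,2,66],"turn": [0,0,0],"hand": 0.6}
    - {"delta_pos": [2,11,73],"turn": [0,0,0],"hand": 0.6}
    - {"delta_pos": [3,21,80],"turn": [0,0,0],"hand": 0.6}
    - {"delta_pos": [5,31,86],"turn": [0,0,0],"hand": 0.6}

```text
clock: 9.55
eef_pos: [500.0, -3.1, 136.8]
eef_rot: [-3.14, 0.001, 1.404]
wrist_force: [-0.6, -1.8, 0.7]
finger_gap: 56.2
```

```bash
python3 - <<'E'
from h import *
s=read_state();print(s["eef_pos"],s["eef_rot"],s["finger_gap"],s["wrist_force"])
cv2.imwrite("pics/t6.png",camera("top")[:,:,::-1])
cv2.imwrite("pics/s6.png",camera("scene")[:,:,::-1])
crop("pics/s6.png","pics/s6c.png",200,110,360,230,4.5)
E
```

```text
[500.01271594  -3.11053954 136.77704759] [-3.14018291e+00  5.04146551e-04  1.40370452e+00] 56.16323251178943 [-0.61682425 -1.81144614  0.70239802]
```

View pics/s6c.png

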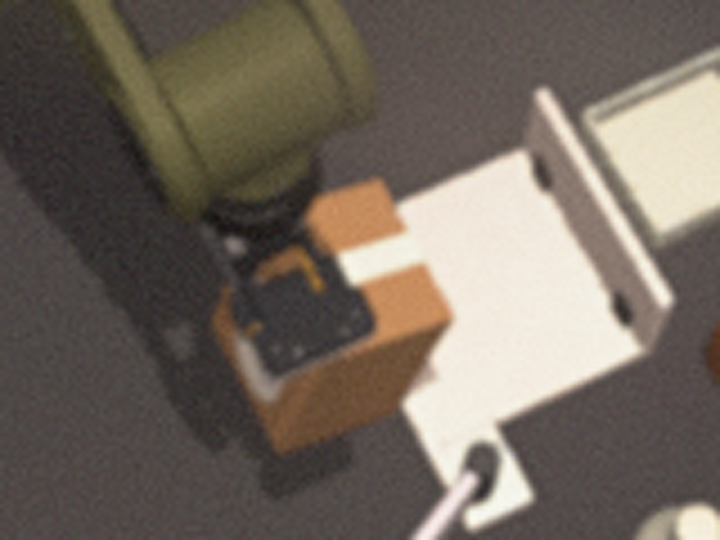

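>>> carry_out:
  series:
    - {"delta_pos": [2,11,6],"turn": [0,0,0],"hand": 0.6}
    - {"delta_pos": [4,22,10],"turn": [0,0,0],"hand": 0.6}
    - {"delta_pos": [6,34,13],"turn": [0,0,0],"hand": 0.6}
    - {"delta_pos": [8,45,15],"turn": [0,0,0],"hand": 0.6}
    - {"delta_pos": [9,54,16],"turn": [0,0,0],"hand": 0.6}
    - {"delta_pos": [10,61,17],"turn": [0,0,0],"hand": 0.6}
    - {"delta_pos": [11,68,17],"turn": [0,0,0],"hand": 0.6}
    - {"delta_pos": [12,75,17],"turn": [0,0,0],"hand": 0.6}

```text
clock: 10.65
eef_pos: [512.3, 71.9, 154.4]
eef_rot: [-3.142, 0.0, 1.404]
wrist_force: [0.8, -0.4, 0.1]
finger_gap: 56.7
```

```bash
python3 - <<'E'
from h import *
s=read_state();print(s["eef_pos"],s["eef_rot"],s["finger_gap"],s["wrist_force"])
cv2.imwrite("pics/s7.png",camera("scene")[:,:,::-1])
crop("pics/s7.png","pics/s7c.png",200,110,360,230,4.5)
E
```

```text
[512.32554493  71.9257356  154.39405574] [-3.14152711e+00  6.05916189e-06  1.40370243e+00] 56.71018830274128 [ 0.76696312 -0.39412177  0.08859288]
```

View pics/s7c.png

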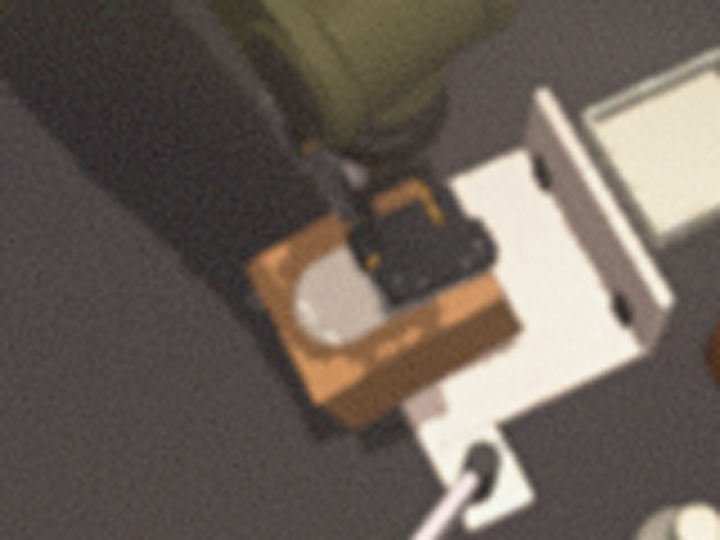

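>>> carry_out:
  series:
    - {"delta_pos": [-6,-40,5],"turn": [0,0,0],"hand": 0.6}
    - {"delta_pos": [-14,-85,5],"turn": [0,0,0],"hand": 0.6}
    - {"delta_pos": [-14,-85,0],"turn": [0,0,0],"hand": 0.6}

```text
clock: 11.08
eef_pos: [498.1, -15.5, 154.7]
eef_rot: [3.141, 0.0, 1.401]
wrist_force: [0.1, 0.0, -0.5]
finger_gap: 56.5
```

```bash
python3 - <<'E'
from h import *
s=read_state();print(s["eef_pos"],s["eef_rot"],s["finger_gap"],s["wrist_force"])
c=get_calibration("wrist");cv2.imwrite("pics/w8.png",camera("wrist")[:,:,::-1]);np.savez("w8.npz",**c)
E
```

```text
[498.14193309 -15.50920058 154.68825775] [3.14083032e+00 1.90870371e-04 1.40082229e+00] 56.47917581645222 [ 0.08610437  0.04884747 -0.51426941]
```

View pics/w8.png

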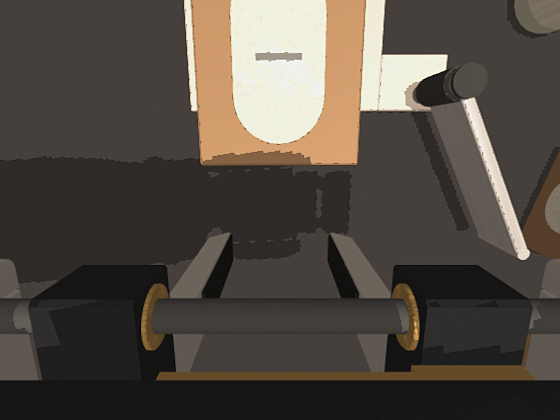

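```bash
python3 - <<'E'
from h import *
c=dict(np.load("w8.npz"))
a=np.radians(80.5);X=np.array([np.cos(a),np.sin(a)]);Y=np.array([-np.sin(a),np.cos(a)]);O=np.array([518.8,69])
for p in[(202,164),(357,164),(193,0),(365,0)]:
    q=onplane("wrist",p,111,c)[:2]-O;print(q@X,q@Y)
t=np.array([498.1,-15.5])-O;print(t@X,t@Y)
E
```

```text
-41.46550696623228 60.71461980831827
-41.90571138969541 -47.21291068959898
60.16445939316228 60.1939267432628
59.75244195193538 -46.94106294633664
-86.75761877121207 6.469589256593368
```

>>> carry_out:
  series:
    - {"delta_pos": [0,0,-55],"turn": [0,0,0],"hand": 0.6}
    - {"delta_pos": [0,0,-106],"turn": [0,0,0],"hand": 0.6}
    - {"delta_pos": [3,18,-106],"turn": [0,0,0],"hand": 0.6}
    - {"delta_pos": [6,36,-106],"turn": [0,0,0],"hand": 0.6}
    - {"delta_pos": [8,47,-106],"turn": [0,0,0],"hand": 0.6}
    - {"delta_pos": [10,58,-106],"turn": [0,0,0],"hand": 0.6}
    - {"delta_pos": [12,69,-106],"turn": [0,0,0],"hand": 0.6}
    - {"delta_pos": [13,80,-106],"turn": [0,0,0],"hand": 0.6}

```text
clock: 12.12
eef_pos: [511.6, 67.1, 48.8]
eef_rot: [3.141, -0.0, 1.404]
wrist_force: [0.5, -3.5, 2.5]
finger_gap: 56.1
```

>>> carry_out:
  series:
    - {"delta_pos": [2,9,0],"turn": [0,0,0],"hand": 0.6}
    - {"delta_pos": [3,17,0],"turn": [0,0,0],"hand": 0.6}
    - {"delta_pos": [4,23,0],"turn": [0,0,0],"hand": 0.6}
    - {"delta_pos": [5,26,0],"turn": [0,0,0],"hand": 0.6}
    - {"delta_pos": [5,27,0],"turn": [0,0,0],"hand": 0.6}

```text
clock: 12.75
eef_pos: [515.4, 90.4, 48.4]
eef_rot: [-3.139, 0.006, 1.404]
wrist_force: [-11.4, -40.1, 13.2]
finger_gap: 56.4
```

```bash
python3 - <<'E'
from h import *
s=read_state();print(s["eef_pos"],s["eef_rot"],s["finger_gap"],s["wrist_force"])
a=np.radians(80.5);X=np.array([np.cos(a),np.sin(a)]);Y=np.array([-np.sin(a),np.cos(a)]);O=np.array([518.8,69])
t=s["eef_pos"][:2]-O;print(t@X,t@Y)
cv2.imwrite("pics/s9.png",camera("scene")[:,:,::-1])
crop("pics/s9.png","pics/s9c.png",200,110,360,230,4.5)
E
```

```text
[515.3552248   90.39326773  48.3657978 ] [-3.13945129  0.00568425  1.40378626] 56.36952437416203 [-11.42741734 -40.10942265  13.21135374]
20.53132002964725 6.928439795484214
```

View pics/s9c.png

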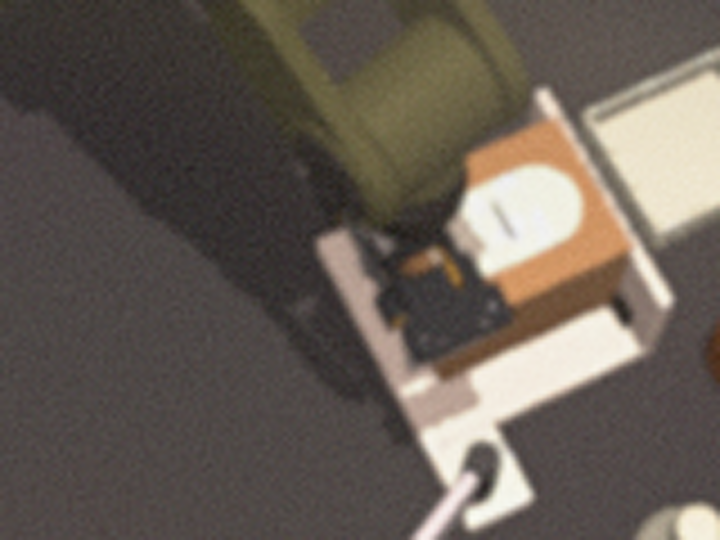

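>>> carry_out:
  series:
    - {"delta_pos": [-2,-12,0],"turn": [0,0,0],"hand": 0.6}
    - {"delta_pos": [-8,-48,10],"turn": [0,0,0],"hand": 0.6}
    - {"delta_pos": [-10,-60,70],"turn": [0,0,0],"hand": 0}
    - {"delta_pos": [-10,-70,130],"turn": [0,0,0],"hand": 0}
    - {"delta_pos": [-10,-70,130],"turn": [0,0,0],"hand": 0}

```text
clock: 13.42
eef_pos: [508.0, 23.3, 182.5]
eef_rot: [3.134, -0.002, 1.403]
wrist_force: [0.9, -0.2, -0.8]
finger_gap: 29.8
```

```bash
python3 - <<'E'
from h import *
s=read_state();print(s["eef_pos"],s["eef_rot"],s["finger_gap"],s["wrist_force"])
c=get_calibration("wrist");cv2.imwrite("pics/w10.png",camera("wrist")[:,:,::-1]);np.savez("w10.npz",**c)
A=onplane("top",(660/4+140,122/4+140),85);B=onplane("top",(435/4+140,190/4+140),85);print(A,B)
a=np.radians(80.5);X=np.array([np.cos(a),np.sin(a)]);Y=np.array([-np.sin(a),np.cos(a)])
O=np.array([518.8,69]);d=(A-B)[:2];phi=np.arctan2(-d@X,d@Y);print("phi",phi)
H=O+15*X-130*Y
for phi in list(np.arange(2.0,-.01,-.1)):
    d=np.cos(phi)*Y-np.sin(phi)*X;n=-np.sin(phi)*Y-np.cos(phi)*X
    half=8*abs(np.cos(phi))+12.5*abs(np.sin(phi))
    p=H+115*d+n*(5+half);print(round(phi,1),p.round(0))
E
```

```text
[508.01209352  23.28269686 182.52234881] [ 3.13410329e+00 -1.67374936e-03  1.40315272e+00] 29.806012955439734 [ 0.93363934 -0.22969218 -0.78030819]
[691.40588573 -82.84168793  85.        ] [648.71741261  48.75371463  85.        ]
phi 2.0502843351952906
2.0 [698. -44.]
1.9 [687. -48.]
1.8 [676. -51.]
1.7 [664. -53.]
1.6 [651. -54.]
1.5 [640. -54.]
1.4 [629. -52.]
1.3 [618. -50.]
1.2 [608. -46.]
1.1 [597. -42.]
1.0 [587. -36.]
0.9 [577. -29.]
0.8 [568. -22.]
0.7 [560. -13.]
0.6 [553.  -3.]
0.5 [547.   8.]
0.4 [542.  19.]
0.3 [538.  31.]
0.2 [535.  43.]
0.1 [534.  56.]
-0.0 [534.  68.]
```

View pics/w10.png

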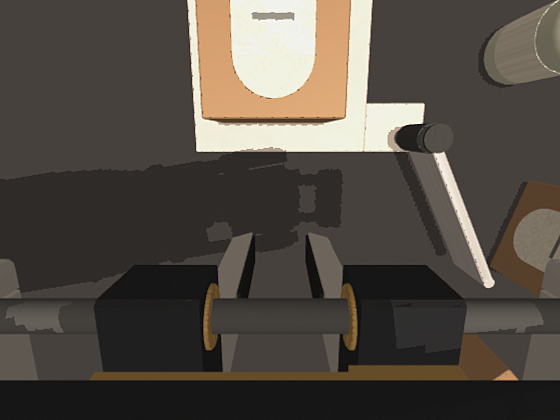

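>>> carry_out:
  series:
    - {"delta_pos": [55,-15,0],"turn": [0,0,0],"hand": 0}
    - {"delta_pos": [110,-30,0],"turn": [0,0,0],"hand": 0}
    - {"delta_pos": [165,-46,0],"turn": [0,0,0],"hand": 0}
    - {"delta_pos": [212,-60,0],"turn": [0,0,0],"hand": 0}
    - {"delta_pos": [212,-60,0],"turn": [0,0,0],"hand": 0}

```text
clock: 14.1
eef_pos: [719.2, -36.9, 173.0]
eef_rot: [-3.136, 0.0, 1.403]
wrist_force: [-0.4, 0.3, -0.5]
finger_gap: 0.5
```

```bash
python3 - <<'E'
from h import *
s=read_state();print(s["eef_pos"],s["eef_rot"],s["finger_gap"],s["wrist_force"])
a=np.radians(80.5);X=np.array([np.cos(a),np.sin(a)]);Y=np.array([-np.sin(a),np.cos(a)]);O=np.array([518.8,69])
c=dict(np.load("w10.npz"))
for p in[(201,118),(347,118)]:
    q=onplane("wrist",p,111,c)[:2]-O;print(q@X,q@Y)
print(onplane("wrist",(488,287),85,c),onplane("wrist",(494,283),85,c))
cv2.imwrite("pics/w11.png",camera("wrist")[:,:,::-1])
E
```

```text
[719.18822299 -36.86243628 172.99575657] [-3.13590111e+00  5.66286686e-06  1.40321344e+00] 0.45082650237579774 [-0.38807118  0.32542612 -0.51664354]
30.47494816600207 62.4359545260525
30.32546710401441 -48.265824000369896
[691.11172781 -85.28827535  85.        ] [696.83271683 -82.07453198  85.        ]
```

View pics/w11.png

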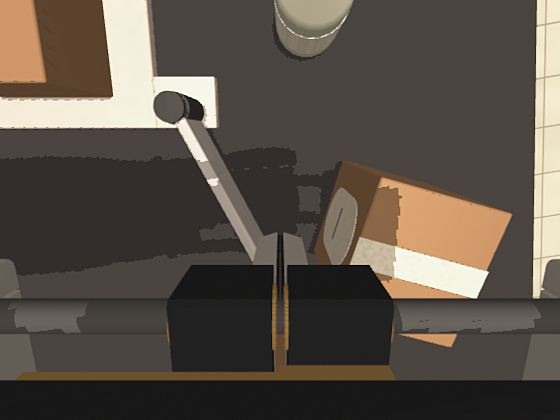

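```bash
python3 - <<'E'
from h import *
for p,z in[((382,178),140),((345,162),0),((316,255),0),((355,248),140)]:print(p,onplane("wrist",p,z).round())
E
```

```text
(382, 178) [791. -11. 140.]
(345, 162) [793. -14.   0.]
(316, 255) [ 747. -116.    0.]
(355, 248) [768. -58. 140.]
```

>>> carry_out:
  series:
    - {"delta_pos": [0,0,-50],"turn": [0,0,0],"hand": 0}
    - {"delta_pos": [0,0,-95],"turn": [0,0,0],"hand": 0}
    - {"delta_pos": [0,0,-114],"turn": [0,0,0],"hand": 0}
    - {"delta_pos": [0,0,-114],"turn": [0,0,0],"hand": 0}

```text
clock: 14.65
eef_pos: [717.6, -36.0, 64.1]
eef_rot: [-3.14, -0.0, 1.404]
wrist_force: [-0.0, -0.2, 0.4]
finger_gap: 0.5
```

>>> carry_out:
  series:
    - {"delta_pos": [-20,-8,0],"turn": [0,0,0],"hand": 0}
    - {"delta_pos": [-31,-12,0],"turn": [0,0,0],"hand": 0}
    - {"delta_pos": [-42,-15,0],"turn": [0,0,0],"hand": 0}
    - {"delta_pos": [-54,-17,0],"turn": [0,0,0],"hand": 0}
    - {"delta_pos": [-67,-18,0],"turn": [0,0,0],"hand": 0}
    - {"delta_pos": [-78,-18,0],"turn": [0,0,0],"hand": 0}
    - {"delta_pos": [-89,-16,0],"turn": [0,0,0],"hand": 0}
    - {"delta_pos": [-100,-14,0],"turn": [0,0,0],"hand": 0}

```text
clock: 15.65
eef_pos: [618.3, -50.3, 65.7]
eef_rot: [3.14, -0.0, 1.404]
wrist_force: [1.6, 0.3, 0.7]
finger_gap: 0.8
```

>>> carry_out:
  series:
    - {"delta_pos": [-10,4,0],"turn": [0,0,0],"hand": 0}
    - {"delta_pos": [-21,8,0],"turn": [0,0,0],"hand": 0}
    - {"delta_pos": [-31,14,0],"turn": [0,0,0],"hand": 0}
    - {"delta_pos": [-41,21,0],"turn": [0,0,0],"hand": 0}
    - {"delta_pos": [-50,28,0],"turn": [0,0,0],"hand": 0}
    - {"delta_pos": [-58,37,0],"turn": [0,0,0],"hand": 0}
    - {"delta_pos": [-65,47,0],"turn": [0,0,0],"hand": 0}
    - {"delta_pos": [-71,58,0],"turn": [0,0,0],"hand": 0}

```text
clock: 16.65
eef_pos: [546.9, 8.3, 64.5]
eef_rot: [-3.142, 0.0, 1.404]
wrist_force: [1.6, 0.1, 0.4]
finger_gap: 0.7
```

>>> carry_out:
  series:
    - {"delta_pos": [-5,11,0],"turn": [0,0,0],"hand": 0}
    - {"delta_pos": [-9,23,0],"turn": [0,0,0],"hand": 0}
    - {"delta_pos": [-12,35,0],"turn": [0,0,0],"hand": 0}
    - {"delta_pos": [-13,47,0],"turn": [0,0,0],"hand": 0}
    - {"delta_pos": [-13,54,0],"turn": [0,0,0],"hand": 0}
    - {"delta_pos": [-13,58,0],"turn": [0,0,0],"hand": 0}
    - {"delta_pos": [-13,60,0],"turn": [0,0,0],"hand": 0}

```text
clock: 17.52
eef_pos: [534.3, 67.2, 64.4]
eef_rot: [3.142, 0.001, 1.404]
wrist_force: [0.6, -12.0, 0.2]
finger_gap: 0.3
```

>>> carry_out:
  series:
    - {"delta_pos": [-1,-8,0],"turn": [0,0,0],"hand": 0}
    - {"delta_pos": [-6,-40,0],"turn": [0,0,0],"hand": 0}
    - {"delta_pos": [-10,-80,60],"turn": [0,0,0],"hand": 0}
    - {"delta_pos": [-15,-100,120],"turn": [0,0,0],"hand": 0}
    - {"delta_pos": [-15,-100,140],"turn": [0,0,0],"hand": 0}
    - {"delta_pos": [-15,-100,140],"turn": [0,0,0],"hand": 0}

```text
clock: 18.27
eef_pos: [519.9, -33.3, 206.4]
eef_rot: [3.138, -0.0, 1.403]
wrist_force: [0.0, -0.1, -1.2]
finger_gap: 0.5
```

```bash
python3 - <<'E'
from h import *
s=read_state();print(s["eef_pos"],s["wrist_force"],s["clock"])
c=get_calibration("wrist");cv2.imwrite("pics/w12.png",camera("wrist")[:,:,::-1]);np.savez("w12.npz",**c)
cv2.imwrite("pics/t12.png",camera("top")[:,:,::-1]);crop("pics/t12.png","pics/t12c.png",90,110,290,300,4)
E
```

```text
[519.89306589 -33.33343956 206.44819838] [ 0.04106602 -0.1235711  -1.23141016] 18.275
```

View pics/w12.png

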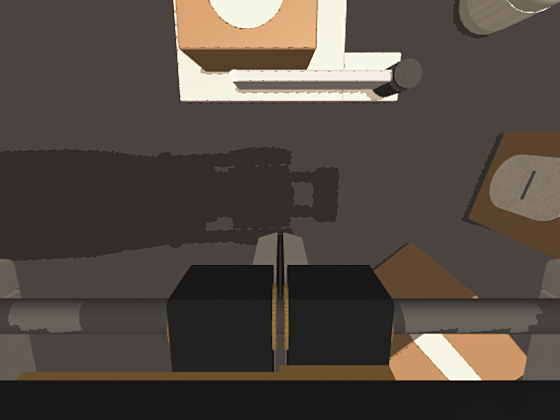

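View pics/t12c.png

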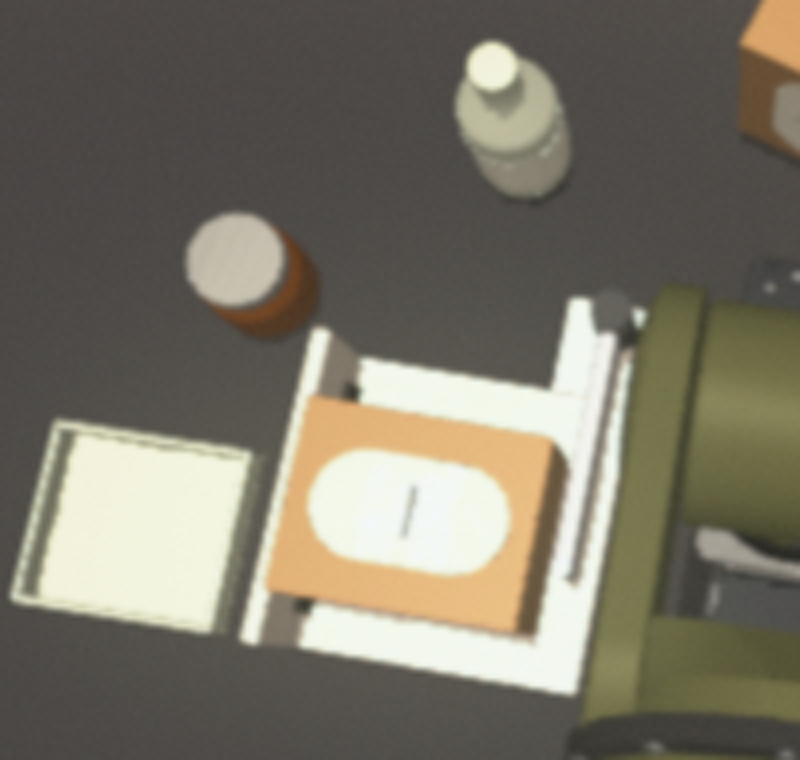

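```bash
python3 - <<'E'
from h import *
c=dict(np.load("w12.npz"))
a=np.radians(80.5);X=np.array([np.cos(a),np.sin(a)]);Y=np.array([-np.sin(a),np.cos(a)]);O=np.array([518.8,69])
for p,z in[((180,48),111),((316,48),111),((232,69),85),((385,70),85)]:
    q=onplane("wrist",p,z,c)[:2]-O;print((q@X).round(1),(q@Y).round(1))
print(sign_off())
E
```

```text
30.9 60.7
30.8 -47.0
20.1 23.6
19.1 -111.0
the job is handed in; nothing more can be done
None
```

The carton is loaded and the job is handed in, at about 18.3 s of the 72 s allowed. `sign_off` gave no verdict.

**What I did:**
1. I swung the gate open to about 2.05 rad.
2. I pushed the standing carton square against the platform's front edge with two spread fingertips.
3. I tipped it over the edge, and it landed window up with its foot end at the front.
4. I pushed it home against the back plate and swung the gate shut until it met its stop, at 12 N.

**Last checks, from the wrist camera:**

| Check | Measured | Wanted |
|---|---|---|
| Carton foot end, cradle x | 30.8 mm | 30 mm |
| Carton centre off the middle | about 7 mm | within 38 mm |
| Carton square to the back plate | difference between corners about 0.1 mm | within 0.1 rad |
| Gate angle | within about 0.01 rad of shut | within 0.12 rad |

In the last top view the bottle, jar and tray show no visible change; I did not measure them. The arm had withdrawn clear of everything before I handed in.

**Worth noting:**
- **High push force:** the wrist force reached about 42 N, with only the fingertips touching, as the carton met the back plate. The 40 N limit is stated for the arm and gripper body; the wrist limit is 120 N.
- **Thin margin when tipped:** the carton landed with its top end at about x = 98 mm, against the required 90 mm.

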